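# Switch the vial diverter to the empty lane

### The job

One lane of the vial diverter is full and three vials are waiting on its seesaw gate. With your fingertips, first push the empty lane's shutter fully open by its upright knob, and only then press down the raised end of the gate on its side tab until it has rocked right over to its stop and the three waiting vials have rolled down into the empty lane. Only push and press: do not touch or lift any vial, leave the full lane's vials where they are, and do not disturb the beaker, bottle or tip box nearby.

Things in the scene. Friction and masses are not known exactly. Their poses are not given: they have to be found in the camera images.
- sorter: Fixed vial diverter, white base 100x370x8 mm, any yaw. Origin: centre of base underside, on the bench below the pivot; z up. +y runs to the empty lane, -y to the full lane; +x points across, away from the press tabs. Lanes: 49 mm wide inside, walls 3 mm thick, 15 high; floor 48 mm above the bench at y=+-83 mm, falling 0.13 rad outward to an end wall at 168 mm.
- gate (a joint): Tilt of the seesaw gate, rad: trough 55x160 mm, pivot along diverter x, 55 mm above the bench. 0: as found, down to the full lane, raised at the empty lane. 0.26: rocked right over, at its hard stop. Under 2 N down on the raised tab rocks it; friction holds it where left once empty.
- gate_tab (a point): Top centre of the gate's raised press tab (moves with it): plate 36 mm across x 34 along x 4 thick, on the trough's side (diverter x -28 to -64 mm), near the empty-lane end; a twin tab is at the full-lane end. As found x=-48, y=59, 83 mm above the bench; rocked over y=64, 67 mm above it.
- shutter (a joint): Travel of the shutter, m: steel blade 48 mm wide standing across the empty lane at diverter y=118 mm; slides along diverter +x out of the lane through a slot. 0 to 0.005 as found (shut, stops vials), 0.055 fully open at its stop. Friction about 1 N; stays where left.
- shutter_knob (a point): Top centre of the shutter's black upright knob (moves with it): post 14 mm in diameter on the blade, top 102 mm above the bench, free down to the blade's top edge at 69 mm; the lane walls beside it are at most 63 mm high. Shut, it is at diverter x=-5, y=118 mm.
- waiting1: Waiting vial on the gate: amber glass, white cap, 22 mm diameter x 45 mm, 22 g, lying across the gate; origin at its centre, its x axis along its length. It rolls by itself when the gate is rocked.
- waiting2: Waiting vial on the gate: amber glass, white cap, 22 mm diameter x 45 mm, 22 g, lying across the gate; origin at its centre, its x axis along its length. It rolls by itself when the gate is rocked.
- waiting3: Waiting vial on the gate: amber glass, white cap, 22 mm diameter x 45 mm, 22 g, lying across the gate; origin at its centre, its x axis along its length. It rolls by itself when the gate is rocked.
- parked1: Parked vial, same kind, lying in the full lane; origin at its centre.
- parked2: Parked vial, same kind, lying in the full lane; origin at its centre.
- parked3: Parked vial, same kind, lying in the full lane; origin at its centre.
- parked4: Parked vial, same kind, lying in the full lane; origin at its centre.
- beaker: Bystander: white open beaker, 54 mm diameter, 65 mm high, loose on the bench; origin at the centre of its underside.
- bottle: Bystander: white capped bottle, 48 mm diameter, 110 mm high, loose on the bench; origin at the centre of its underside.
- tip_box: Bystander: grey pipette-tip box with clear lid, 77 x 112 x 58 mm, loose on the bench; origin at the centre of its underside.
Things that resemble listed ones, but are neither listed nor needed, are in the scene too. Leave any yellow look-alike of the waiting1 alone. What is shaped like the waiting3 but black is not meant.

How it is judged (in metres and radians):
On the way, in this order (a step that is already met when the one before it is completed fails the run):
1. the shutter is fully open while the gate is still down to the full lane (value of joint shutter above 0.048 m and value of joint gate below 0.05 rad), for 0.2 s.
2. the gate is rocked right over to the empty lane (value of joint gate above 0.23 rad), for 0.2 s.
At the end, for the whole second after the job is handed in: Shutter open over 48 of 55 mm, gate over 0.23 of 0.26 rad; the three waiting vials at rest in the empty lane (90 to 175 mm from the pivot along the diverter), the four parked ones still in the full lane; beaker, bottle and tip box moved under 20 mm (value of joint gate above 0.23 rad and value of joint shutter above 0.048 m and y of waiting1 in the frame of sorter between 0.09 and 0.175 m and x of waiting1 in the frame of sorter between -0.02 and 0.02 m and z of each of waiting1, waiting2, waiting3, parked1, parked2, parked3, parked4 in the frame of sorter below 0.062 m and linear speed of each of waiting1, waiting2, waiting3 below 0.02 m/s and y of waiting2 in the frame of sorter between 0.09 and 0.175 m and x of waiting2 in the frame of sorter between -0.02 and 0.02 m and y of waiting3 in the frame of sorter between 0.09 and 0.175 m and x of waiting3 in the frame of sorter between -0.02 and 0.02 m and y of parked1 in the frame of sorter between -0.175 and -0.083 m and x of parked1 in the frame of sorter between -0.02 and 0.02 m and y of parked2 in the frame of sorter between -0.175 and -0.083 m and x of parked2 in the frame of sorter between -0.02 and 0.02 m and y of parked3 in the frame of sorter between -0.175 and -0.083 m and x of parked3 in the frame of sorter between -0.02 and 0.02 m and y of parked4 in the frame of sorter between -0.175 and -0.083 m and x of parked4 in the frame of sorter between -0.02 and 0.02 m and distance of each of beaker, bottle, tip_box from where it was at the start of the episode below 0.02 m); the robot touches nothing.
It fails at once if the robot touches a vial (contact force between any of the fingers, the arm and waiting1 above 0.3 N or contact force between any of the fingers, the arm and waiting2 above 0.3 N or contact force between any of the fingers, the arm and waiting3 above 0.3 N or contact force between any of the fingers, the arm and parked1 above 0.3 N or contact force between any of the fingers, the arm and parked2 above 0.3 N or contact force between any of the fingers, the arm and parked3 above 0.3 N or contact force between any of the fingers, the arm and parked4 above 0.3 N).
It fails at once if a vial is lifted off its track (height (world z) of any of waiting1, waiting2, waiting3, parked1, parked2, parked3, parked4 above 0.115 m).
It fails at once if a beaker, bottle or tip box is pushed or lifted (more than 20 mm) (distance of any of beaker, bottle, tip_box from where it was at the start of the episode above 0.02 m).
It fails at once if a parked vial leaves the full lane (y of any of parked1, parked2, parked3, parked4 in the frame of sorter above -0.08 m).
It also fails if it takes over 42 s, if anything falls off the work surface, if the arm or the gripper's body presses on something with over 40 N, if the wrist force passes 120 N, or if a joint passes its speed limit or range.

### The arm

A 6-joint arm with a two-finger parallel gripper is mounted at the origin on the work surface. World frame = base frame: x ahead of the robot, y to its left, z up, the work surface at z = 0. Lengths are in mm, angles in degrees, forces in N, time in s.
With the tool pointing down it reaches from about 200 to 875 mm from the base axis. Payload 3.4 kg.
Tool frame: the origin (TCP) lies midway between the tips of the shut fingers; the grasp point (between the pads) lies 19 mm behind it; z points along the fingers, x is the direction in which the jaws open and shut, and the axes are right-handed (so a half turn about z gives the same grasp; the last joint's range is limited). The gripper opens to 94 mm and grips with 3 to 60 N. Pads are 16 mm wide; open, the fingers measure 119 mm over their backs; the gripper's body (75 mm by 177 mm) begins 78 mm behind the grasp point.
Start: joints at [-71.333, 15.808, 86.224, -0, 77.962, -6.933], TCP at [248.452, -518.592, 205.493] pointing down, gripper open.
Joint ranges: [-165.64, 165.64], [-43.16, 119.46], [12.63, 154.43], [-67.54, 247.53], [6.08, 155.33], [-154.97, 154.97]. Speed limits (degrees/s): [147.25, 147.25, 180, 180, 180, 180].

### API

Orientations are given as a 3x3 rotation matrix whose columns are the frame's x, y, z axes.
In Python, from station import bot gives the robot as it stands.
- The arm moves only by the shell command python3 -m pendant 'ROWS' [FORCE]. ROWS is JSON, a list that holds one entry, the list of rows, each a list of 7 numbers: the shift along the tool's x, y, z in mm, then the turn, a rotation vector about the tool's x, y, z in rad, then the opening, from -1 (shut) to 1 (fully open), so that 0 is half open. A call has 1 to 12 rows; each row shifts and turns the pose as measured when the row begins, along the tool's axes as they then stand; what a row does not reach is not made up. A row lasts 1/8 s, in which the tool goes at most 62.5 mm and 10.7 degrees, less where a joint would pass 70% of its speed; a pose out of reach is approached as far as the arm can. A call is refused whole if a number of a shift passes 62.5 or a number of a turn 0.188, either way. A call with a gripper value outside its range is refused whole. The fingers move at their own pace and stop on an object; FORCE is the grip in N (left out, the last holds). Time passes only in rows, so rows that do not move let the fingers close. It gives the time, the measured TCP pose, the force and the opening at its end, in the units of the state.
- bot.state(): the state, without advancing time (a new reading comes with each control period).
- bot.capture(name): name is "side" or "top" or "wrist"; returns the picture (480x640x3 uint8, blue, green, red); there is no depth.
- bot.calibration(name): a dict with "fx", "fy", "cx", "cy" (pixels), "world_from_camera" (4x4, takes a point from camera to world coordinates). Camera axes: x right, y up, looking along -z (the intrinsics and any distortion apply to the point x, -y, -z); pixel columns grow to the right and rows downward; lengths in mm; the calibration is good to about 2 mm. A picture is of the moment at which its call begins: read the wrist's pose just before it. calibration takes no time and is no camera call; for the wrist camera it gives the pose at the moment of the call.
- bot.close_job(): hands the job in, once; it reports no verdict.
The state is a dict: "clock": time; "joint_positions": joint angles; "qvel": joint speeds; "tau": joint torques, N m; "ee_pos": TCP position; "eef_rot": TCP orientation; "ft_force": force on the tool from outside, world axes, zero at the start; "torque": the same for the moment, N m; "finger_gap": finger opening in mm.
Only numpy, scipy, OpenCV 4.12 (cv2) and the standard library are available. Lean on these libraries where they do the work, as an engineer would, in place of code of your own. Each camera call takes 0.05 s, during which the arm holds its last target.

## Working session

There is one attempt and no reset: what is moved stays moved. The work goes in short steps, Python scripts to look and compute and a shell command to move; the robot and the scene stay as the last step left them, time stands still between calls to the robot, and variables do not carry over. Pictures are saved under pics/ and viewed, and the job is handed in when it is done.

```bash
mkdir -p pics; ls; python3 - <<'E'
from station import bot
import cv2
print(bot.state())
for n in ["side","top","wrist"]:
    im=bot.capture(n); cv2.imwrite(f"pics/{n}0.png",im)
    c=bot.calibration(n); print(n,c)
E
```

```text
pics
{'clock': 0.0, 'joint_positions': array([-7.13324570e+01,  1.58464667e+01,  8.62915352e+01, -7.40097499e-04,
        7.79632360e+01, -6.93152668e+00]), 'qvel': array([-0.01062826, -0.10494159,  0.06204501,  0.02726985,  0.04312834,
        0.01885991]), 'tau': array([ 1.75478493e-03, -4.04579043e+01, -2.37230945e+01,  7.05202133e-02,
        3.46583559e-02, -1.54419881e-04]), 'ee_pos': array([ 248.26538487, -518.03109392,  204.64188363]), 'eef_rot': array([[ 4.32073038e-01, -9.01838431e-01, -5.77522591e-04],
       [-9.01836908e-01, -4.32073377e-01,  1.66993586e-03],
       [-1.75554447e-03, -2.00703072e-04, -9.99998439e-01]]), 'ft_force': array([-0.168093  , -0.10081079,  0.51798274]), 'torque': array([-0.01304811, -0.01239731, -0.03554629]), 'finger_gap': 94.13138895966952}
side {'fx': 496.5623341275002, 'fy': 496.5623341275002, 'cx': 313.30421849953, 'cy': 243.92429674773547, 'world_from_camera': array([[-8.66444998e-01,  3.73692050e-01, -3.31100161e-01,
         2.58487726e+02],
       [-4.99047802e-01, -6.68114246e-01,  5.51882819e-01,
         4.95911385e+02],
       [-1.4
[... 401 characters left out ...]
5676942e-03, -2.33407241e-02,
         2.76473761e+01],
       [-2.39579295e-02,  6.79994427e-02,  9.97397661e-01,
         9.06335644e+02],
       [ 0.00000000e+00,  0.00000000e+00,  0.00000000e+00,
         1.00000000e+00]])}
wrist {'fx': 392.78929860362274, 'fy': 392.78929860362274, 'cx': 320.4297970731011, 'cy': 242.22026132891884, 'world_from_camera': array([[ 4.32007396e-01,  8.67619866e-01,  2.46181597e-01,
         3.20779828e+02],
       [-9.01868507e-01,  4.16107393e-01,  1.16137132e-01,
        -4.84347762e+02],
       [-1.67509958e-03, -2.72195530e-01,  9.62240504e-01,
         3.84105967e+02],
       [ 0.00000000e+00,  0.00000000e+00,  0.00000000e+00,
         1.00000000e+00]])}
```

View pics/top0.png

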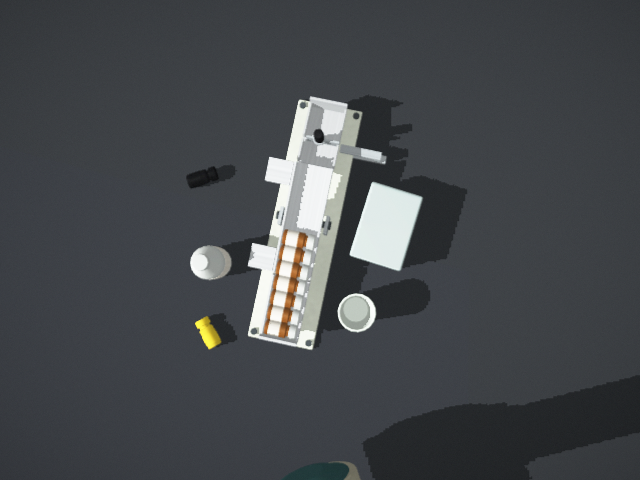

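View pics/side0.png

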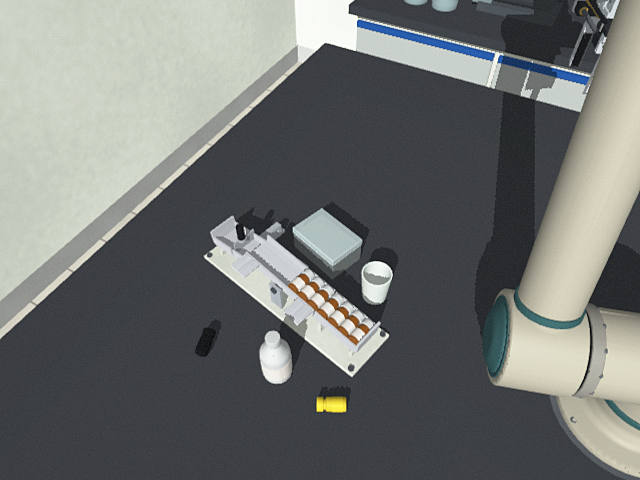

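View pics/wrist0.png

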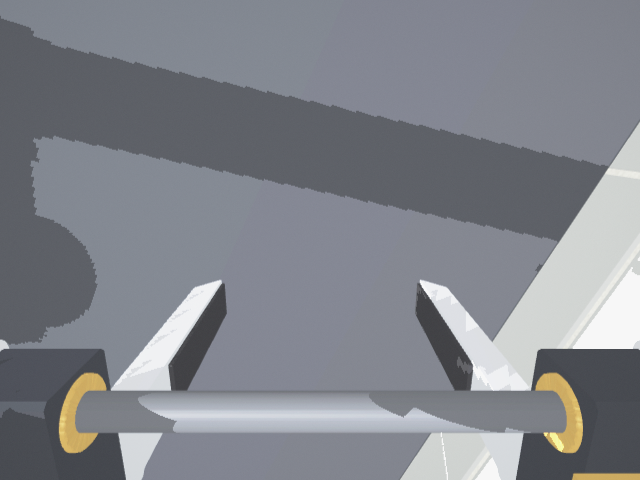

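Top view: the diverter runs from (333,100) to (280,345). The black knob is at (319,136) in the empty far lane, the raised tab is at about (279,171) and the twin tab at (262,257). The bottle is at (210,262), the beaker at (357,312) and the tip box at (386,226). The black (202,177) and yellow (208,333) vials are the look-alikes. I'll zoom in on both views to get pixels for triangulation.

```bash
python3 - <<'E'
import cv2
t=cv2.imread("pics/top0.png"); s=cv2.imread("pics/side0.png")
a=cv2.resize(t[85:285,240:400],None,fx=3.75,fy=3)[:, :]
cv2.imwrite("pics/topz.png",cv2.resize(t[90:190,240:400],(800,500),interpolation=cv2.INTER_CUBIC))
cv2.imwrite("pics/sidez.png",cv2.resize(s[200:320,195:355],(800,600),interpolation=cv2.INTER_CUBIC))
E
```

```text
(no output)
```

View pics/topz.png

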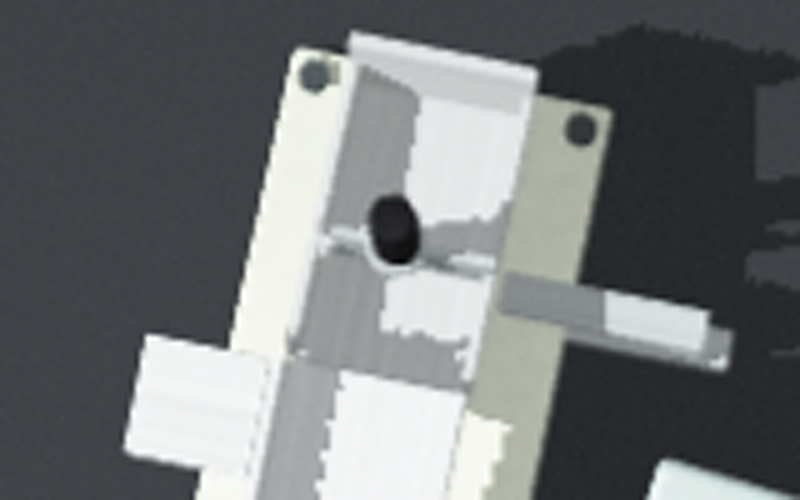

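View pics/sidez.png

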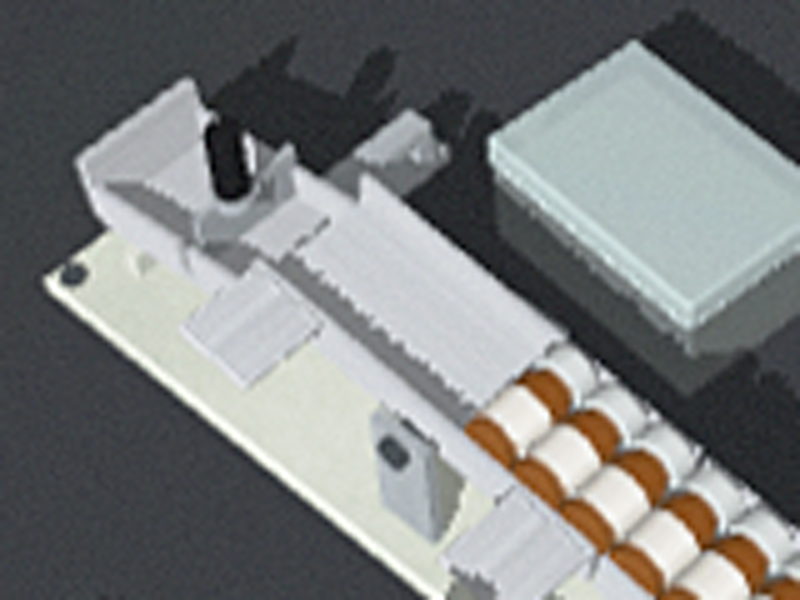

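```bash
cat > h.py <<'E'
import numpy as np, cv2
from station import bot
def ray(n,px,c=None):
    c=c or bot.calibration(n); M=c["world_from_camera"]
    d=np.array([(px[0]-c["cx"])/c["fx"],-(px[1]-c["cy"])/c["fy"],-1.])
    return M[:3,3],M[:3,:3]@d/np.linalg.norm(d)
def plane(n,px,z,c=None):
    o,d=ray(n,px,c); return o+d*(z-o[2])/d[2]
def tri(*r):
    A=np.zeros((3,3));b=np.zeros(3)
    for o,d in r:
        P=np.eye(3)-np.outer(d,d);A+=P;b+=P@o
    p=np.linalg.solve(A,b)
    return p,[round(float(np.linalg.norm((np.eye(3)-np.outer(d,d))@(p-o))),1) for o,d in r]
E
python3 - <<'E'
from h import *
t=cv2.imread("pics/top0.png")
z=np.vstack([cv2.resize(t[325:355,240:330],(540,180),interpolation=cv2.INTER_CUBIC)])
cv2.imwrite("pics/topb.png",z)
print("knob",tri(ray("top",(318.6,133)),ray("side",(240,225.6))))
print("tab",tri(ray("top",(279.5,170.8)),ray("side",(245.3,264.5))))
for p in [(302.8,105),(356,116),(308,343),(254,331)]: print("hole",plane("top",p,8)[:2])
b=plane("top",(210,262),0)
for nm,a,c in [("bottlecap",(203,262),(272,338)),("boxcentre",(389,222),(327,234)),("beakertop",(357,311),(377,269))]:
    print(nm,tri(ray("top",a),ray("side",c)))
E
```

```text
knob (array([673.64718866,  56.01960296, 103.06194736]), [1.2, 1.2])
tab (array([625.31608083, 111.99632051,  84.64037935]), [0.8, 0.8])
hole [740.17740999  84.07202204]
hole [721.80987288   2.42179171]
hole [377.68323064  78.26398276]
hole [395.94236544 159.42562215]
bottlecap (array([500.26380612, 215.3096641 , 103.65029976]), [1.0, 1.0])
boxcentre (array([553.60550083, -43.15126645,  48.44997587]), [1.9, 1.9])
beakertop (array([428.99856674,   5.66126681,  76.24061299]), [1.1, 1.1])
```

View pics/topb.png

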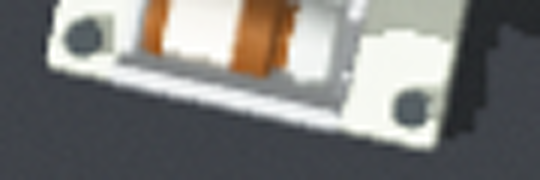

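Triangulation puts the knob top at (673.6, 56.0, 103) and the raised tab at (625.3, 112.0, 84.6). The four base holes give a sorter centre of (558.9, 81.0) with its +y axis at -12.4°. Both points agree with the description to within about 5 mm, which fits the shutter standing 0–5 mm open. The plan is to shut the fingers, travel at z≈205, turn the jaws along diverter x, and push the knob from the tab side.

```bash
python3 -m pendant '[[[-30,-54,0,0,0,0,-1],[-30,-54,0,0,0,0,-1],[-30,-54,0,0,0,0,-1],[-30,-54,0,0,0,0,-1],[-30,-54,0,0,0,0,-1],[-30,-54,0,0,0,0,-1],[-30,-54,0,0,0,0,-1],[-30,-54,0,0,0,0,-1],[-30,-54,0,0,0,0,-1],[-30,-54,0,0,0,0,-1],[-30,-54,0,0,0,0,-1]]]'
cat >> h.py <<'E'
YH=np.array([.9767,-.2145,0]);XH=np.array([-.2145,-.9767,0])
def go(t,yaw=-102.4):
    s=bot.state();R=np.array(s["eef_rot"]);p=np.array(s["ee_pos"])
    from scipy.spatial.transform import Rotation as Ro
    a=np.radians(yaw);x=np.array([np.cos(a),np.sin(a),0]);z=np.array([0,0,-1.])
    G=np.c_[x,np.cross(z,x),z]
    print("t",s["clock"],"p",p.round(1),"j",np.round(s["joint_positions"],1),"f",np.round(s["ft_force"],2),"gap",s["finger_gap"])
    print("shift",(R.T@(np.array(t)-p)).round(1),"turn",Ro.from_matrix(R.T@G).as_rotvec().round(3))
E
python3 -c "
from h import *
go([682.2,95.1,200])"
```

```text
clock: 1.52
ee_pos: [647.2, 39.4, 202.1]
eef_rot: [[0.424, -0.906, -0.001], [-0.906, -0.424, -0.0], [-0.0, 0.001, -1.0]]
ft_force: [0.3, -0.4, -0.2]
finger_gap: 0.5
t 1.525 p [647.2  39.4 202.1] j [-2.7 22.3 76.9 -0.  80.9 62.3] f [ 0.32 -0.43 -0.2 ] gap 0.5465700557950032
shift [-35.6 -55.3   2.1] turn [ 0.001 -0.     0.654]
```

```bash
python3 -m pendant '[[[-35,-50,0,0,0,0,-1],[0,-5,0,0,0,0.164,-1],[0,0,0,0,0,0.164,-1],[0,0,0,0,0,0.164,-1],[0,0,0,0,0,0.164,-1],[0,0,0,0,0,0,-1]]]'
python3 -c "
from h import *
go([682.2,95.1,81])
import cv2
cv2.imwrite('pics/side1.png',cv2.resize(bot.capture('side')[150:330,150:390],(800,600)))"
```

```text
clock: 2.28
ee_pos: [683.9, 102.4, 196.8]
eef_rot: [[-0.228, -0.974, -0.007], [-0.974, 0.228, 0.001], [0.001, 0.007, -1.0]]
ft_force: [0.7, -0.3, 0.2]
finger_gap: 0.4
t 2.275 p [683.9 102.4 196.8] j [2.700e+00 2.650e+01 7.080e+01 1.000e-01 8.310e+01 1.059e+02] f [ 0.68 -0.33  0.16] gap 0.39852861074804463
shift [  7.3  -0.8 115.8] turn [ 0.007 -0.001 -0.014]
```

View pics/side1.png

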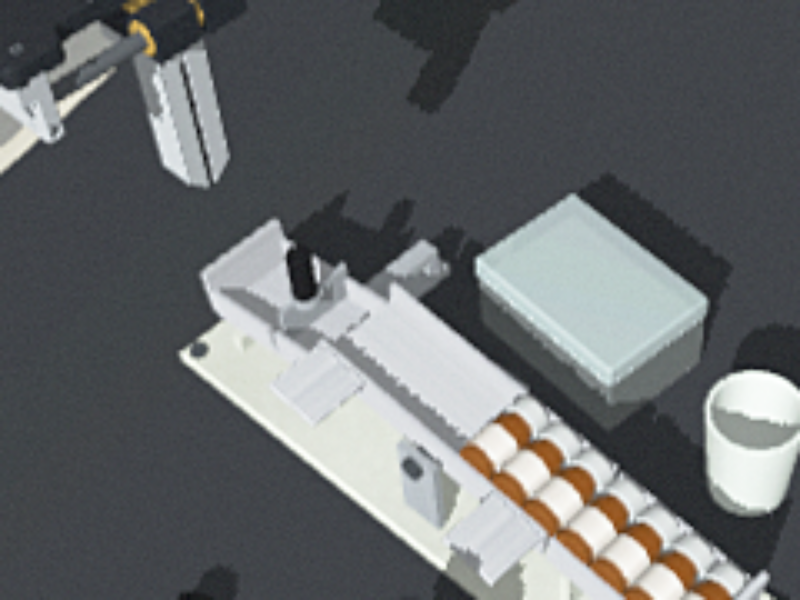

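The shut fingers, with their tip at about (205,183) in the crop, are above the bench beside the knob at (298,272). Nothing is in the way, so I'll descend.

```bash
python3 -m pendant '[[[4,-1,40,0.007,0,-0.014,-1],[0,0,40,0,0,0,-1],[0,0,34,0,0,0,-1],[0,0,0,0,0,0,-1]]]'
python3 -c "
from h import *
go([682.2,95.1,81])
import cv2
cv2.imwrite('pics/side2.png',cv2.resize(bot.capture('side')[180:300,180:340],(800,600)))
cv2.imwrite('pics/wr2.png',bot.capture('wrist'))"
```

```text
clock: 2.82
ee_pos: [684.5, 97.8, 80.8]
eef_rot: [[-0.204, -0.979, 0.002], [-0.979, 0.204, -0.001], [0.0, -0.003, -1.0]]
ft_force: [0.1, -0.5, 0.3]
finger_gap: 0.3
t 2.825 p [684.5  97.8  80.8] j [ 2.400e+00  3.020e+01  8.110e+01 -1.000e-01  6.850e+01  1.042e+02] f [ 0.06 -0.51  0.28] gap 0.2694199391896224
shift [ 3.2  1.7 -0.2] turn [-0.003 -0.     0.011]
```

View pics/side2.png

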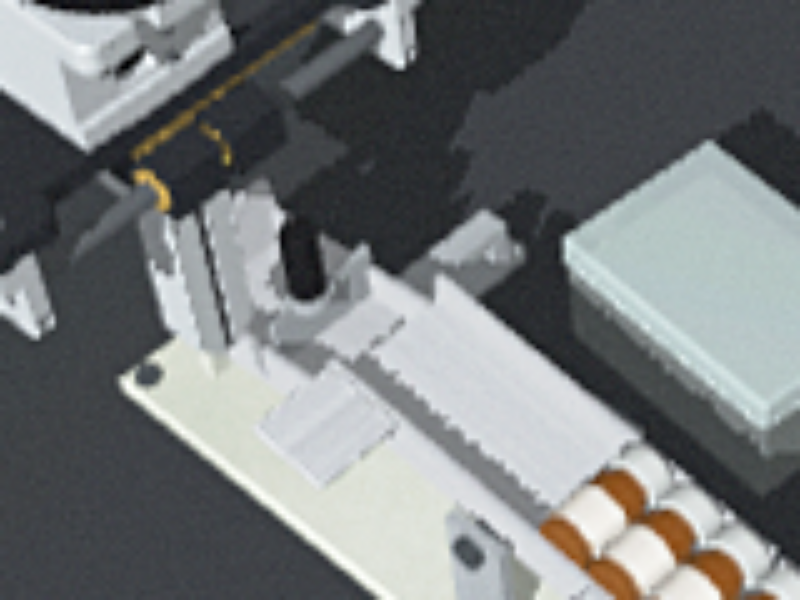

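View pics/wr2.png

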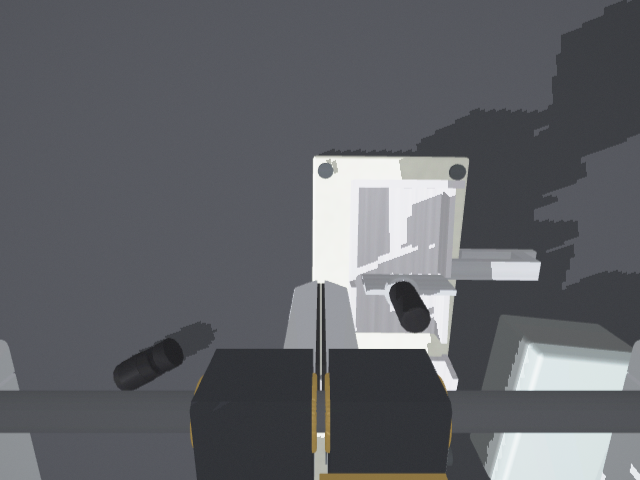

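The fingertips are on the tab side of the knob at the right height. I'll cross-check the knob position with the wrist ray.

```bash
python3 -c "
from h import *
k=plane('wrist',(417,319),102);print(k, tri(ray('wrist',(417,319)),ray('side',(240,225.6)),ray('top',(318.6,133))))
s=bot.state();d=k-s['ee_pos'];print('rel knob in div xy',d@XH,d@YH)"
```

```text
[676.64593489  55.53146573 102.        ] (array([674.9565373 ,  55.32163688, 100.50685078]), [0.8, 1.7, 1.4])
rel knob in div xy 43.82117005621639 -1.4261689184889739
```

```bash
python3 -m pendant '[[[8,1.5,0,0,0,0.01,-1],[8,0,0,0,0,0,-1],[8,0,0,0,0,0,-1],[8,0,0,0,0,0,-1],[8,0,0,0,0,0,-1],[8,0,0,0,0,0,-1]]]'
python3 -c "
from h import *
go([674-.2145*30.5,55.7-.9767*30.5,81])
import cv2
cv2.imwrite('pics/side3.png',cv2.resize(bot.capture('side')[180:300,180:340],(800,600)))"
```

```text
clock: 3.68
ee_pos: [678.1, 49.1, 89.8]
eef_rot: [[-0.214, -0.977, 0.019], [-0.977, 0.214, 0.001], [-0.005, -0.018, -1.0]]
ft_force: [0.1, 1.1, -1.1]
finger_gap: 0.4
t 3.675 p [678.1  49.1  89.8] j [-1.800e+00  2.840e+01  8.310e+01  1.000e-01  6.740e+01  1.005e+02] f [ 0.06  1.08 -1.06] gap 0.37985915590893593
shift [25.   5.6  8.6] turn [-0.018  0.005  0.001]
```

View pics/side3.png

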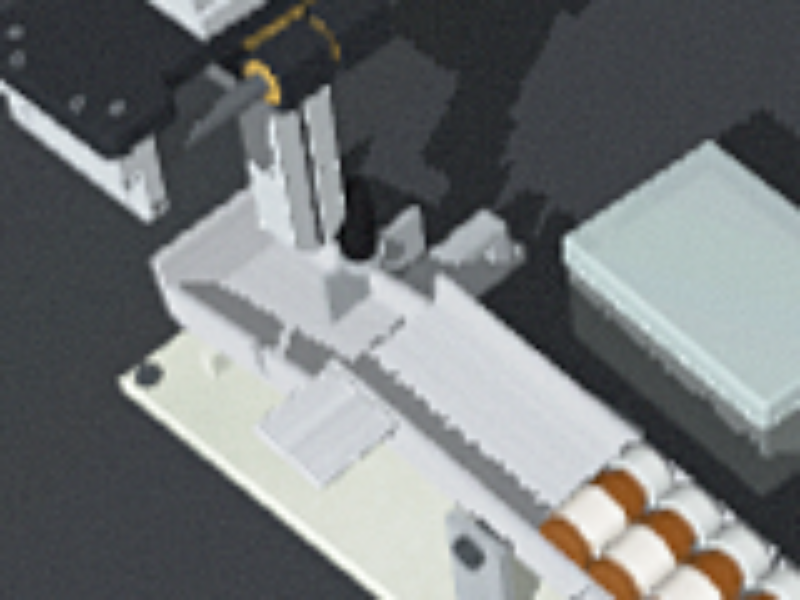

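The knob is moving and the blade is halfway out. The tool drifted up 9 mm and along the lane by 5 mm, so I'll correct that while continuing to the stop.

```bash
python3 -m pendant '[[[0,1.5,4,-0.018,0.005,0,-1],[5,1.5,4,0,0,0,-1],[6,1.5,2,0,0,0,-1],[6,1,2,0,0,0,-1]]]'
python3 -c "
from h import *
go([674-.2145*30.5,55.7-.9767*30.5,81])"
```

```text
clock: 4.22
ee_pos: [669.6, 32.0, 77.6]
eef_rot: [[-0.214, -0.977, 0.001], [-0.977, 0.214, -0.001], [0.001, -0.001, -1.0]]
ft_force: [0.4, 1.1, 1.7]
finger_gap: 0.4
t 4.225 p [669.6  32.   77.6] j [-3.2 28.7 84.4 -0.1 66.8 99.2] f [0.4  1.11 1.74] gap 0.437104589855948
shift [ 6.4  0.8 -3.4] turn [-0.001 -0.001  0.001]
```

```bash
python3 -m pendant '[[[4,0,-1,0,0,0,-1],[4,0,0,0,0,0,-1],[4,0,0,0,0,0,-1]]]'
python3 -c "
from h import *
go([674-.2145*30.5,55.7-.9767*30.5,81])
import cv2
cv2.imwrite('pics/side4.png',cv2.resize(bot.capture('side')[180:300,180:340],(800,600)))"
```

```text
clock: 4.6
ee_pos: [667.4, 24.8, 78.4]
eef_rot: [[-0.216, -0.976, 0.003], [-0.976, 0.216, 0.01], [-0.01, -0.001, -1.0]]
ft_force: [2.4, 11.9, -1.7]
finger_gap: 0.0
t 4.6 p [667.4  24.8  78.4] j [-4.2 28.5 84.8  0.6 66.6 98.1] f [ 2.36 11.88 -1.73] gap 0.03206784540145944
shift [-1.1  0.2 -2.6] turn [-0.001  0.01  -0.001]
```

View pics/side4.png

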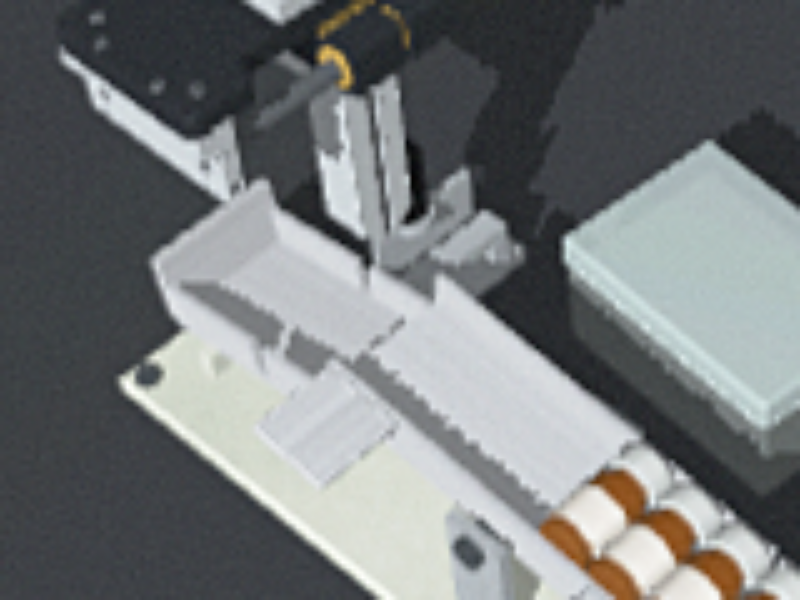

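The force rose to 12 N at the expected travel and the lane is clear of the blade, so the shutter is at its stop. Next I'll back off, rise, and move over the tab.

```bash
python3 -m pendant '[[[0,0,0,0,0,0,-1],[0,0,0,0,0,0,-1],[-10,0,0,0,0,0,-1],[-5,0,-30,0,0.01,0,-1],[0,0,-50,0,0,0,-1],[0,0,0,0,0,0,-1]]]'
python3 -c "
from h import *
go([625.8,113,110])
import cv2
cv2.imwrite('pics/top5.png',cv2.resize(bot.capture('top')[90:240,240:440],(800,600)))"
```

```text
clock: 5.4
ee_pos: [670.0, 39.3, 159.9]
eef_rot: [[-0.216, -0.976, -0.003], [-0.976, 0.216, -0.003], [0.003, 0.002, -1.0]]
ft_force: [-0.2, 0.8, -0.5]
finger_gap: 0.5
t 5.4 p [670.   39.3 159.9] j [ -2.5  25.6  77.5  -0.2  77.  100. ] f [-0.23  0.82 -0.48] gap 0.4679622285701977
shift [-62.6  59.   49.8] turn [ 0.002 -0.003 -0.001]
```

View pics/top5.png

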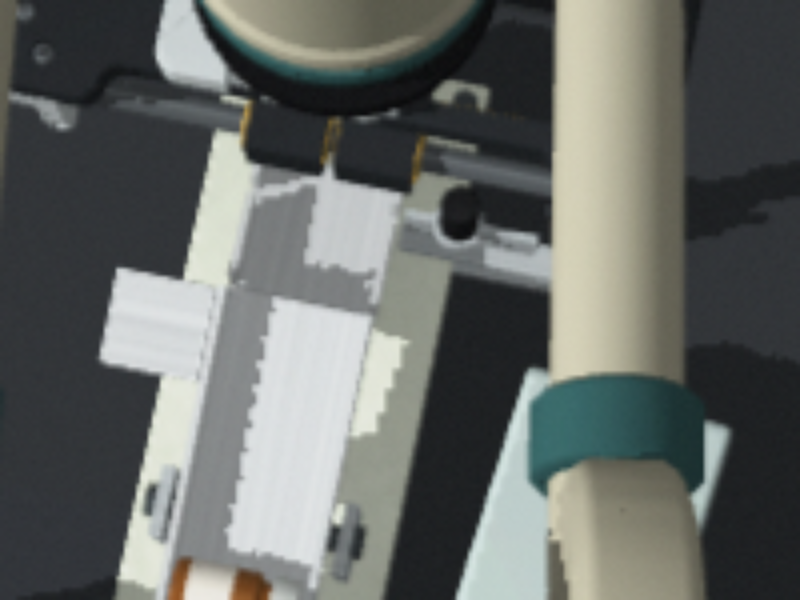

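The knob is now at (460,212) in the crop, outside the lane, and the gate is still as found. I'll measure the travel and move above the tab.

```bash
python3 -c "
from h import *
k=plane('top',(355,141.5),102);d=k-[558.9,81.05,0];print(k,'div xy',d@XH,d@YH)"
python3 -m pendant '[[[-31,29,0,0,0,0,-1],[-31,29,0,0,0,0,-1],[0,0,15,0,0,0,-1],[0,0,15,0,0,0,-1],[0,0,0,0,0,0,-1]]]'
python3 -c "
from h import *
go([625.8,113,88])
import cv2
cv2.imwrite('pics/side6.png',cv2.resize(bot.capture('side')[180:300,180:340],(800,600)))"
```

```text
[662.48321814   6.84121868 102.        ] div xy 50.261116420613135 117.08751274911033
clock: 6.08
ee_pos: [620.0, 111.5, 118.6]
eef_rot: [[-0.218, -0.976, -0.019], [-0.976, 0.218, -0.006], [0.01, 0.018, -1.0]]
ft_force: [-0.1, 0.1, -0.3]
finger_gap: 0.2
t 6.075 p [620.  111.5 118.6] j [  4.   24.3  85.8  -0.3  71.  106.7] f [-0.12  0.09 -0.27] gap 0.23765457894574196
shift [-3.  -5.9 30.5] turn [ 0.018 -0.01  -0.004]
```

View pics/side6.png

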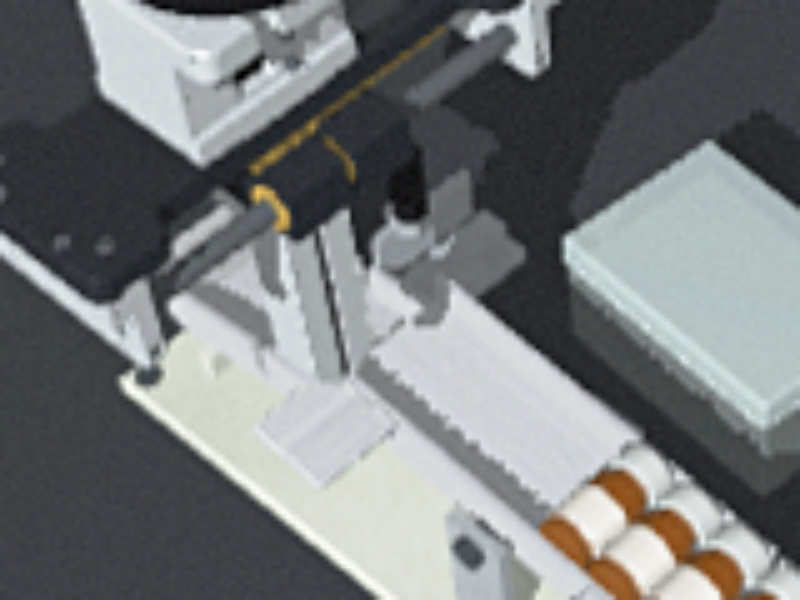

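The knob sits at x=50.3, so the shutter is at about 0.055 m. I'll centre over the tab and come down close to it.

```bash
python3 -m pendant '[[[-4,-6,6,0.018,-0.01,0,-1],[-1,0,10,0,0,0,-1],[0,0,8,0,0,0,-1],[0,0,0,0,0,0,-1]]]'
python3 -c "
from h import *
go([625.8,113,68])
s=bot.state();d=s['ee_pos']-np.array([558.9,81.05,0]);print(d@XH,d@YH)
import cv2
cv2.imwrite('pics/side7.png',cv2.resize(bot.capture('side')[180:300,180:340],(800,600)))"
```

```text
clock: 6.62
ee_pos: [629.5, 113.5, 93.6]
eef_rot: [[-0.221, -0.975, 0.004], [-0.975, 0.221, 0.0], [-0.001, -0.004, -1.0]]
ft_force: [-0.2, -0.2, 0.4]
finger_gap: 0.7
t 6.625 p [629.5 113.5  93.6] j [  4.   25.5  87.7   0.   66.6 106.7] f [-0.22 -0.25  0.37] gap 0.7118301238154133
shift [ 1.3  3.6 25.6] turn [-0.004  0.001 -0.006]
-46.80324612687975 61.954681552419665
```

View pics/side7.png

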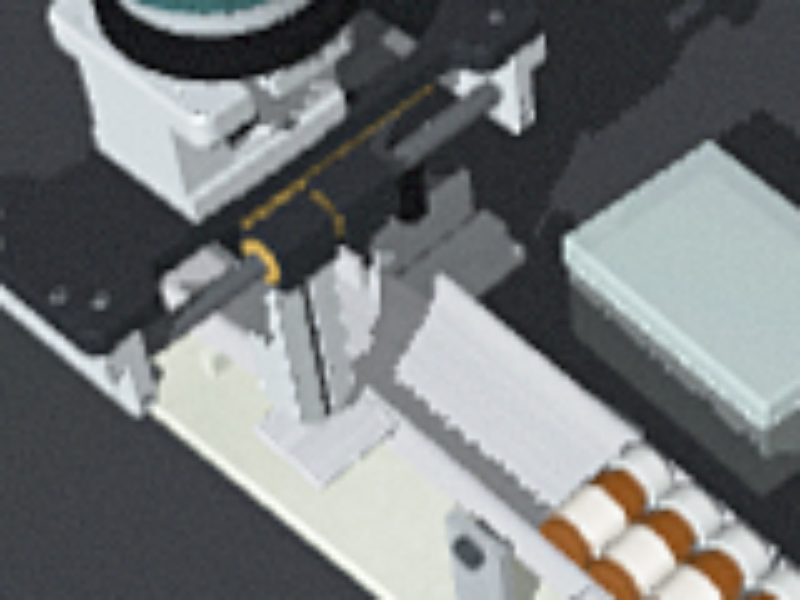

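The fingertips are over the tab, at diverter x=-47, y=62, and clear of the trough side. Now I'll press.

```bash
python3 -m pendant '[[[0,1,5,0,0,0,-1],[0,0,5,0,0,0,-1],[0,0,5,0,0,0,-1],[0,0,5,0,0,0,-1]]]'
python3 -c "
from h import *
go([625.8,113,68])
s=bot.state();d=s['ee_pos']-np.array([558.9,81.05,0]);print(d@XH,d@YH)"
```

```text
clock: 7.18
ee_pos: [630.9, 113.8, 74.6]
eef_rot: [[-0.22, -0.975, 0.01], [-0.975, 0.22, 0.0], [-0.003, -0.01, -1.0]]
ft_force: [0.7, -0.9, 1.8]
finger_gap: 0.4
t 7.175 p [630.9 113.8  74.6] j [  4.   26.4  89.2  -0.   63.9 106.8] f [ 0.68 -0.88  1.83] gap 0.39572836673053197
shift [1.9 4.9 6.5] turn [-0.01   0.003 -0.006]
-47.453662284417156 63.29883149956469
```

```bash
python3 -m pendant '[[[0,1,4,0,0,0,-1],[0,0,3,0,0,0,-1],[0,0,3,0,0,0,-1],[0,0,2,0,0,0,-1]]]'
python3 -c "
from h import *
go([625.8,113,68])
cv2.imwrite('pics/side8.png',cv2.resize(bot.capture('side')[180:360,180:420],(800,600)))"
```

```text
clock: 7.68
ee_pos: [631.1, 113.9, 67.8]
eef_rot: [[-0.22, -0.975, 0.014], [-0.975, 0.22, 0.0], [-0.003, -0.014, -1.0]]
ft_force: [-3.1, -0.4, 10.4]
finger_gap: 0.3
t 7.675 p [631.1 113.9  67.8] j [ 4.000e+00  2.660e+01  8.990e+01 -1.000e-01  6.270e+01  1.068e+02] f [-3.11 -0.39 10.45] gap 0.3442945202285953
shift [ 2.1  5.  -0.3] turn [-0.014  0.003 -0.006]
```

View pics/side8.png

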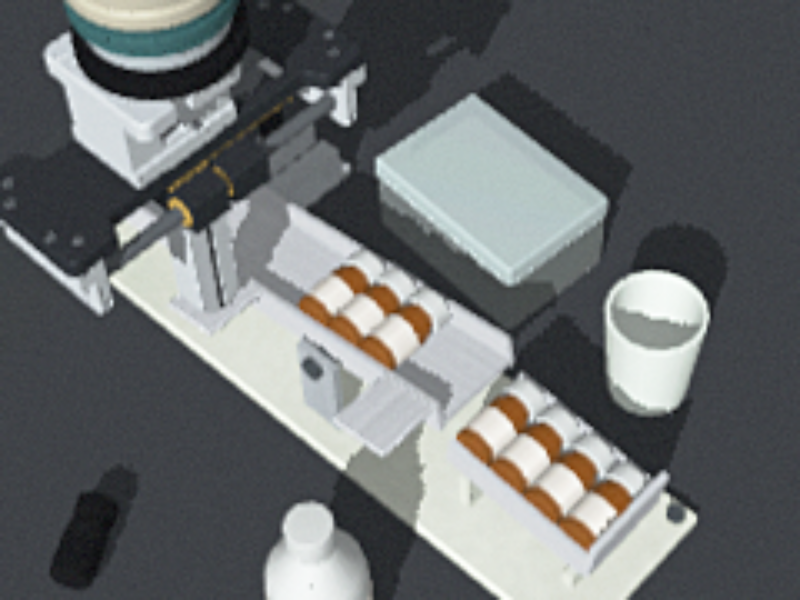

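The press force reached 10 N at z=67.8. The gate has rocked over to its stop and the three vials are rolling along it. The four parked vials are still in the full lane. I'll hold while the waiting vials roll.

```bash
python3 -m pendant '[[[0,0,0.5,0,0,0,-1],[0,0,0.5,0,0,0,-1],[0,0,0.5,0,0,0,-1],[0,0,0.5,0,0,0,-1],[0,0,0.5,0,0,0,-1],[0,0,0.5,0,0,0,-1],[0,0,0.5,0,0,0,-1],[0,0,0.5,0,0,0,-1]]]'
python3 -c "
from h import *
go([625.8,113,68])
cv2.imwrite('pics/side9.png',cv2.resize(bot.capture('side')[180:360,180:420],(800,600)))"
```

```text
clock: 8.72
ee_pos: [631.0, 113.9, 68.0]
eef_rot: [[-0.22, -0.975, 0.016], [-0.975, 0.22, 0.0], [-0.004, -0.015, -1.0]]
ft_force: [-0.8, -1.0, 6.7]
finger_gap: 0.8
t 8.725 p [631.  113.9  68. ] j [ 4.100e+00  2.650e+01  8.990e+01 -1.000e-01  6.260e+01  1.068e+02] f [-0.76 -1.    6.67] gap 0.8037140660037763
shift [ 2.   4.9 -0.1] turn [-0.015  0.004 -0.005]
```

View pics/side9.png

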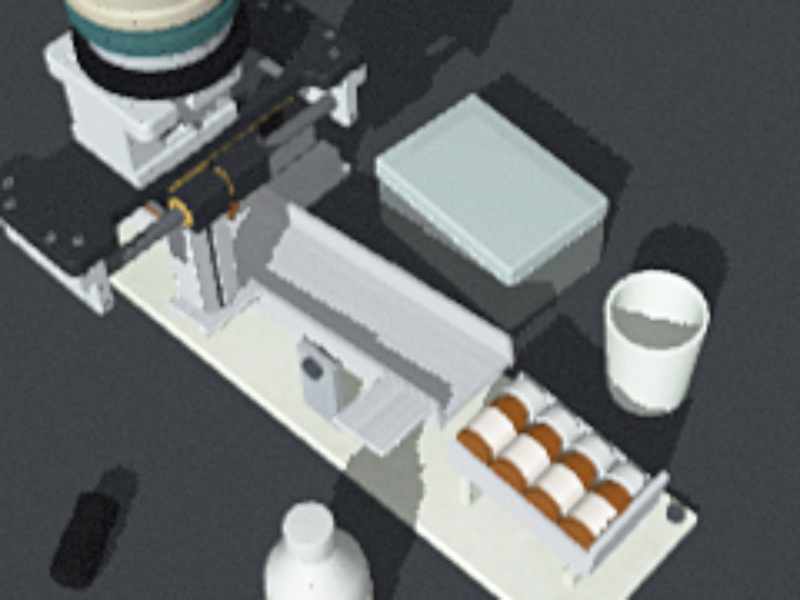

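The gate is empty and the vials are in the empty lane behind the gripper. I'll lift straight up, move aside toward the base's left, and look.

```bash
python3 -m pendant '[[[0,0,0,0,0,0,-1],[0,0,-20,0,0,0,-1],[0,0,-50,0,0,0,-1],[0,0,-50,0,0,0,-1],[-60,0,0,0,0,0,-1],[-60,0,0,0,0,0,-1],[-60,0,0,0,0,0,-1],[-30,0,0,0,0,0,-1],[0,0,0,0,0,0,-1],[0,0,0,0,0,0,-1]]]'
python3 -c "
from h import *
go([625.8,113,68])
cv2.imwrite('pics/side10.png',cv2.resize(bot.capture('side')[180:360,180:420],(800,600)))
cv2.imwrite('pics/top10.png',cv2.resize(bot.capture('top')[80:380,180:480],(600,600)))"
```

```text
clock: 10.02
ee_pos: [671.2, 322.9, 180.6]
eef_rot: [[-0.223, -0.975, -0.006], [-0.975, 0.223, -0.003], [0.004, 0.005, -1.0]]
ft_force: [-0.3, -0.6, -0.1]
finger_gap: 0.3
t 10.025 p [671.2 322.9 180.6] j [ 20.4  31.7  63.9  -0.   84.7 123.2] f [-0.29 -0.6  -0.1 ] gap 0.31454435225370153
shift [214.3  -3.2 113.4] turn [ 0.005 -0.004 -0.008]
```

View pics/side10.png

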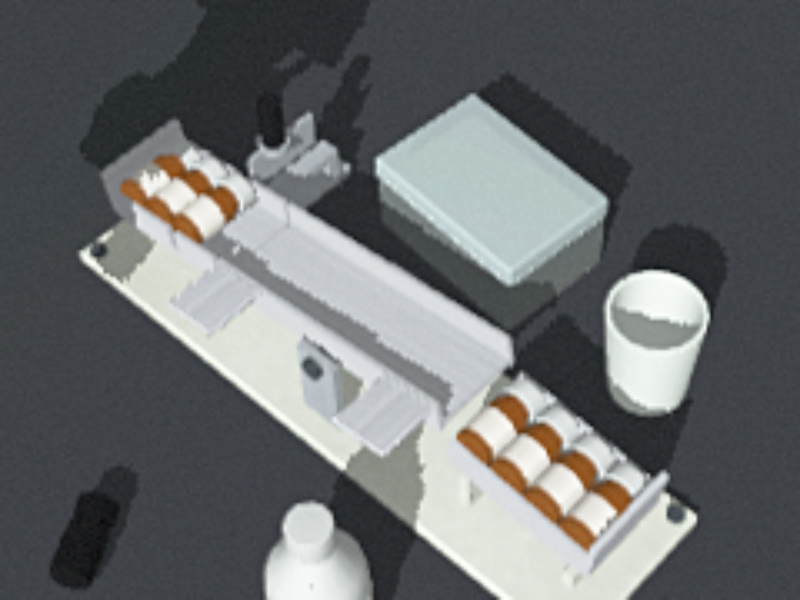

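View pics/top10.png

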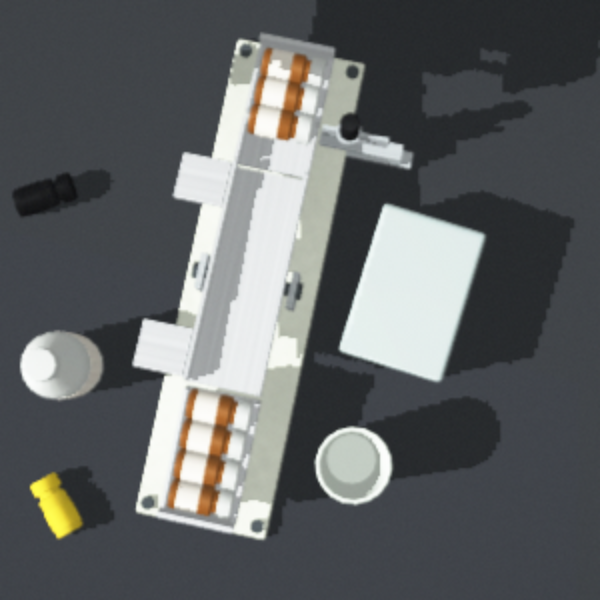

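All three vials lie in the far lane and the gate is empty. Last I'll check numbers: vial positions, tab height, and whether the bystanders moved.

```bash
python3 -c "
from h import *
t=bot.capture('top');s=bot.capture('side');a=cv2.imread('pics/top0.png')
O=np.array([558.9,81.05,0])
for nm,p,z in [('w',(180+281/2,80+123/2),60),('w',(180+286/2,80+95/2),57),('w',(180+288/2,80+66/2),54),('knob',(180+349/2,80+123/2),102)]:
    d=plane('top',p,z)-O;print(nm,(d@XH).round(1),(d@YH).round(1))
p,e=tri(ray('top',(180+203/2,80+179/2)),ray('side',(180+214/3.333,180+297/3.333)));d=p-O
print('tab',(d@XH).round(1),(d@YH).round(1),p[2].round(1),e)
for nm,(x,y,w,h) in dict(bottle=(185,240,50,45),beaker=(332,288,50,50),box=(345,178,85,98)).items():
    f=lambda im:cv2.moments(cv2.inRange(cv2.cvtColor(im,cv2.COLOR_BGR2GRAY)[y:y+h,x:x+w],150,255),True)
    A,B=f(a),f(t);print(nm,'px shift',round(B['m10']/B['m00']-A['m10']/A['m00'],2),round(B['m01']/B['m00']-A['m01']/A['m00'],2))
print(bot.state()['clock'],np.abs(bot.state()['qvel']).max())
"
```

```text
w 0.7 115.9
w -0.2 137.3
w -3.5 159.3
knob 49.6 116.9
tab -44.7 63.3 67.4 [0.4, 0.4]
bottle px shift 1.96 -0.91
beaker px shift -0.02 0.0
box px shift -0.01 -0.02
10.225 0.47873104601387273
```

The beaker and box show no shift, but the bottle's mask centroid moved 2 px. I'll check whether that is shading.

```bash
python3 -c "
from h import *
t=bot.capture('top');a=cv2.imread('pics/top0.png')
c=lambda im:cv2.resize(im[235:290,180:240],(390,358),interpolation=cv2.INTER_CUBIC)
cv2.imwrite('pics/bot.png',np.hstack([c(a),c(t)]))
for th in (90,120,150,180): print(th,[cv2.boundingRect(cv2.inRange(cv2.cvtColor(i,cv2.COLOR_BGR2GRAY)[235:290,180:240],th,255)) for i in (a,t)])
"
```

```text
90 [(10, 10, 42, 36), (10, 10, 42, 36)]
120 [(10, 10, 41, 35), (10, 10, 41, 35)]
150 [(10, 11, 40, 34), (10, 11, 40, 34)]
180 [(10, 12, 27, 32), (10, 12, 27, 32)]
```

View pics/bot.png

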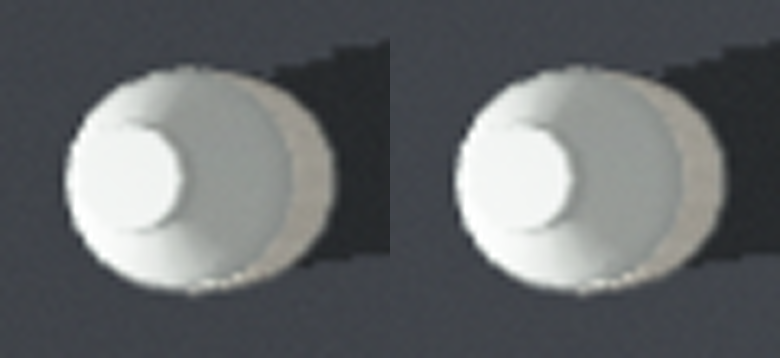

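The bottle's outline is identical before (left) and after (right), so the 2 px shift was only shading. I'm handing the job in.

```bash
python3 -c "
from h import *
print(bot.close_job())"
```

```text
the job is handed in; nothing more can be done
None
```

The job is handed in: the shutter is open, the gate is rocked over and the three waiting vials are in the empty lane. The clock read about 10.3 s of the 42 s allowed. No verdict is reported, so these are my own checks.

- **Shutter:** I pushed the knob from the tab side with shut fingertips. The force rose to 12 N at the stop, and the knob then measured x ≈ 50 mm, its fully open position. The gate still lay toward the full lane at that point.
- **Gate:** I pressed the raised tab until the force rose to 10 N at the stop. After I let go, the tab measured 67.4 mm high at y ≈ 63 mm, against the 67 mm and 64 mm given for fully rocked over.
- **Vials:** The three waiting vials measured y ≈ 116, 137 and 159 mm, within 4 mm of the lane's centre line. I read those from one top view at assumed heights, so I did not measure their heights. The four parked vials look unchanged in the pictures.
- **Bystanders:** The beaker and tip box show no shift. The bottle's brightness centroid moved 2 px, but its outline is identical before and after, so that was shading.
- **One thing that disagreed:** The tool drifted about 9 mm up and 5 mm along the lane partway through the knob push. I corrected it before the stop, and it touched nothing but the knob as far as the side view showed. I held the arm clear of everything at hand-in.

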